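# Jack up a bench shaker's deck and hold it

### The arm

A 7-joint arm with a two-finger parallel gripper is mounted at the origin on a cart in front of the work surface, level with it; the furniture and walls round the work are solid. World frame = base frame: x ahead of the robot, y to its left, z up, the work surface at z = 0. Lengths are in m, angles in rad, forces in N, time in s.
With the tool pointing down it reaches from about 0.4 to 0.85 m from the base axis. Payload 10.4 kg.
Tool frame: the origin (TCP) lies midway between the tips of the shut fingers; the grasp point (between the pads) lies 19 mm behind it; x points along the fingers, y is the direction in which the jaws open and shut, and the axes are right-handed (so a half turn about x gives the same grasp; the last joint's range is limited). The gripper opens to 87 mm and grips with 3 to 60 N. Pads are 19 mm wide; open, the fingers measure 117 mm over their backs; the gripper's body (75 mm by 190 mm) begins 51 mm behind the grasp point.
Start: joints at [1.226, 0.332, -0.065, 1.46, 0.022, 1.35, -0.088], TCP at [0.198, -0.593, 0.223] pointing down, gripper open.
Joint ranges: [-2.6, 2.6], [-0.5, 2.12], [-1.47, 1.34], [0.16, 2.42], [-1.27, 4.41], [0.06, 2.06], [-2.6, 2.6]. Speed limits (rad/s): [2.22, 2.22, 2.79, 2.79, 3.14, 3.14, 3.14].

### API

Orientations are given as a unit quaternion [x, y, z, w].
In Python, from bench import r gives the robot as it stands.
- The arm moves only by the shell command python3 -m jog 'ROWS' [OPENING] [FORCE]. ROWS is JSON, a list of rows, each an object with "slide": the shift along the tool's x, y, z in cm, a list of three; "roll": the turn about the tool's x in degrees. A call has 1 to 5 rows; each row is the pose to reach, as a shift and turn from the pose measured when the call began, along the tool's axes at that moment; what a row does not reach only later rows make up. A row lasts 1/12 s, in which the tool goes at most 41.7 mm and 7.16 degrees, less where a joint would pass 70% of its speed; a pose out of reach is approached as far as the arm can. A call with a gripper value outside its range is refused whole. OPENING is the closure, from 0 (fully open) to 1 (shut), set as the call begins (- or left out, the last holds). The fingers move at their own pace and stop on an object; FORCE is the grip in N (left out, the last holds). Time passes only in rows, so rows that repeat a pose let the fingers close. It gives the time, the measured TCP pose, the force and the opening at its end, in the units of the state.
- r.read_state(): the state, without advancing time (a new reading comes with each control period).
- r.camera(name): name is "scene" or "top"; returns the picture (384x512x3 uint8, red, green, blue); there is no depth.
- r.camera_info(name): a dict with "intrinsics" (3x3 intrinsics, pixels), "k1" (the pictures are not rectified: a ray, as slopes to the right and down, at radius r is drawn at 1 + k1 r^2 times it, then the intrinsics apply), "R" (3x3) and "t" (3): a world point X has camera coordinates R X + t. Camera axes: x right, y down, z forward; pixel columns grow to the right and rows downward; lengths in m; the calibration is good to about 2 mm. A picture is of the moment at which its call begins. camera_info takes no time and is no camera call.
- r.close_job(): hands the job in, once; it reports no verdict.
The state is a dict: "time": time; "joint_positions": joint angles; "joint_vel": joint speeds; "joint_torque": joint torques, N m; "ee_pos": TCP position; "eef_rot": TCP orientation; "ft_force": force on the tool from outside, world axes, zero at the start; "torque": the same for the moment, N m; "width": finger opening in m.
Only numpy, scipy, OpenCV 4.12 (cv2) and the standard library are available. Lean on these libraries where they do the work, as an engineer would, in place of code of your own. Each camera call takes 0.05 s, during which the arm holds its last target.

### The job

The bench shaker's deck has to be raised at the front so that a colleague can reach underneath. First slide the transport lock knob on the shaker's left block away from the deck, fully to its end stop, then stand the small lever jack flat on the worktop with its round saddle centred under the marked lift pad on the deck's front tongue, and press the jack's handle fully down. Finish while still holding the handle down with the deck raised on the jack alone, and leave the jar, the beaker and the vial where they stand.

Things in the scene. Friction and masses are not known exactly. Their poses are not given: they have to be found in the camera images.
- shaker: Low white bench shaker, fixed, 205 mm deep (x), 270 wide (y), aluminium deck on top (70 mm high). Origin: on the worktop straight below the lift pad's centre; x points to its back, y to its left. The deck's tongue (44 mm wide, 8 thick) overhangs from x = -18 to the chassis front at x = +37. The white lock block (46 x 90, 72 high) stands at the left: x +11 to +57, y +72 to +162
- lift_pad (a point): Centre of the underside of the round black rubber lift pad (26 mm across) below the tongue, 58 mm above the worktop with the deck down. A round plate of the same size, with a small disc in its middle, marks the spot on top of the tongue
- deck (a joint): Angle of the shaker's deck about its hinge at the back (190 mm behind the lift pad), rad: 0 lying down, grows as the front rises. The deck weighs about 1 kg (about 5 N at the lift pad) and falls back unless held. The lock bolt lies over its left edge and blocks it while locked
- lock_knob (a point): On the axis of the black upright transport lock knob, on the lock block at the shaker's left: round, 18 mm across, 34 mm tall, top about 106 mm above the worktop; this point is 11 mm below its top. The knob carries a flat steel bolt (14 mm wide, 5 mm high, top 78 mm above the worktop) that reaches 50 mm from the axis towards the deck
- lock (a joint): Travel of the lock knob in m along the shaker's +y (to its left, away from the deck): 0 to 0.008 at the start (locked), 0.035 at the end stop (free). It stays where it is left; sliding takes about 2 N
- jack: Loose steel lever jack, 0.7 kg, with a base plate 193 x 76 x 8 mm (x from -125 to +68 mm). Origin: underside of the base, below the middle of its two upright side cheeks. Its x axis points from the handle to the saddle, z up. The saddle's axis is at x = +50 mm, the handle's pressing pad at about x = -95 to -100 mm
- jack_grip (a point): Middle between the jack's two upright cheeks, 40 mm above the base's underside. The cheeks are steel plates 40 mm long (x), 46 mm over their outsides (y), from 8 to 63 mm high: grasp across both from above. The handle leads out between them towards -x and rises to about 87 mm at its rubber end, 80 to 115 mm from here
- jack_saddle (a point): Centre of the top of the jack's round steel saddle, 32 mm across, 52 mm above the worktop with the handle up; it rises 22 mm when the handle is pressed fully down
- handle_pad (a point): Centre of the top face of the rubber end (36 x 44 x 10 mm) of the jack's handle, 100 mm from the pivot, which lies between the cheeks, 46 mm above the base's underside. With the handle up this face is about 82 mm high and slopes 0.32 rad; fully down it is about 39 mm high and slopes 0.12 rad the other way
- handle (a joint): Angle of the jack's handle, rad: 0 up, 0.44 fully down (stop). The rubber end moves down about 43 mm. A spring and the load bring it up again when it is let go; with the deck on it, fully down takes about 8 N
- jar: Bystander: reagent jar, 46 mm across, 78 mm high, in front of the shaker to the right; origin at the centre of its underside
- glass_beaker: Bystander: glass beaker, 53 mm across, 70 mm high, left of the shaker; origin at the centre of its underside
- vial: Bystander: sample vial, 27 mm across, 66 mm high, far left, beside the jack; origin at the centre of its underside

How it is judged:
On the way, in this order (a step that is already met when the one before it is completed fails the run):
1. the lock knob is at its end stop while the deck still lies down (value of joint lock above 0.032 m and value of joint deck below 0.02 rad), for 0.2 s.
2. the jack stands flat on the worktop with its saddle under the lift pad (centres within 10 mm), handle still up, deck still down (horizontal distance between jack_saddle and lift_pad below 0.01 m and height (world z) of jack below 0.004 m and angle between jack's own z axis and vertical below 0.05 rad and value of joint handle below 0.1 rad and value of joint deck below 0.02 rad), for 0.2 s.
At the end, for the whole second after the job is handed in: Knob within 3 mm of its stop; jack flat on the worktop, saddle within 14 mm of the pad centre, carrying the deck (over 2 N), raised over 0.065 rad, at rest; robot holds the handle past 0.38 rad with over 2 N, not touching the shaker; jar, beaker, vial within 30 mm of their starts (value of joint lock above 0.032 m and value of joint handle above 0.38 rad and value of joint deck above 0.065 rad and velocity of joint deck below 0.05 rad/s and horizontal distance between jack_saddle and lift_pad below 0.014 m and height (world z) of jack below 0.004 m and angle between jack's own z axis and vertical below 0.05 rad and contact force between jack and shaker above 2 N and contact force between any of the fingers, the arm and jack above 2 N and contact force between each of the fingers, the arm and shaker below 0.5 N and distance of each of jar, glass_beaker, vial from where it was at the start of the episode below 0.03 m); the arm keeps its last pose, push and grip.
It fails at once if the jar, the beaker or the vial is shoved or tipped over (distance of any of jar, glass_beaker, vial from where it was at the start of the episode above 0.03 m or angle between any of jar, glass_beaker, vial's own z axis and vertical above 0.5 rad).
It also fails if it takes over 72 s, if anything falls off the work surface, if the arm or the gripper's body presses on something with over 40 N, if the wrist force passes 120 N, or if a joint passes its speed limit or range.

## Working session

There is one attempt and no reset: what is moved stays moved. The work goes in short steps, Python scripts to look and compute and a shell command to move; the robot and the scene stay as the last step left them, time stands still between calls to the robot, and variables do not carry over. Pictures are saved under pics/ and viewed, and the job is handed in when it is done.

```bash
ls; mkdir -p pics; python3 - <<'E'
from bench import r
import cv2
s=r.read_state();print({k:(v if not hasattr(v,'tolist') else [round(x,3) for x in v.tolist()]) for k,v in s.items()})
for n in("scene","top"):
    im=r.camera(n);cv2.imwrite(f"pics/{n}0.png",im[:,:,::-1]);
    ci=r.camera_info(n);print(n,ci)
E
```

```text
pics
{'time': 0.0, 'joint_positions': [1.226, 0.333, -0.065, 1.461, 0.022, 1.35, -0.089], 'joint_vel': [-0.001, -0.002, -0.0, -0.0, 0.001, -0.001, 0.0], 'joint_torque': [-0.0, -62.325, 0.025, -38.99, -0.061, 0.04, 0.0], 'ee_pos': [0.198, -0.593, 0.222], 'eef_rot': [-0.698, -0.114, 0.698, -0.113], 'ft_force': [-0.921, 0.358, -0.27], 'torque': [0.018, -0.037, 0.021], 'width': 0.08722277621096293}
scene {'intrinsics': array([[347.61104713,   0.        , 252.05882291],
       [  0.        , 347.61104713, 192.85089806],
       [  0.        ,   0.        ,   1.        ]]), 'k1': 0.028101709705823732, 'R': array([[-0.5994432 , -0.80041674,  0.00094012],
       [-0.54774387,  0.40935596, -0.72966043],
       [ 0.58364758, -0.43790493, -0.68380901]]), 't': array([0.42176013, 0.33056879, 0.84545516])}
top {'intrinsics': array([[350.26858782,   0.        , 255.82531761],
       [  0.        , 350.26858782, 190.62601512],
       [  0.        ,   0.        ,   1.        ]]), 'k1': 0.032655904950142034, 'R': array([[-0.00695794, -0.99996641, -0.00433225],
       [-0.99000423,  0.00749879, -0.14083815],
       [ 0.14086591,  0.003309  , -0.99002315]]), 't': array([0.10286843, 0.54176913, 1.128681  ])}
```

View pics/scene0.png

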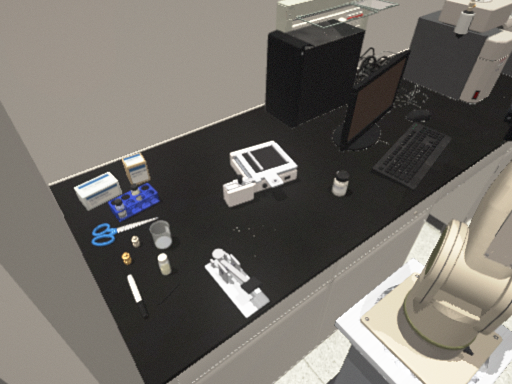

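View pics/top0.png

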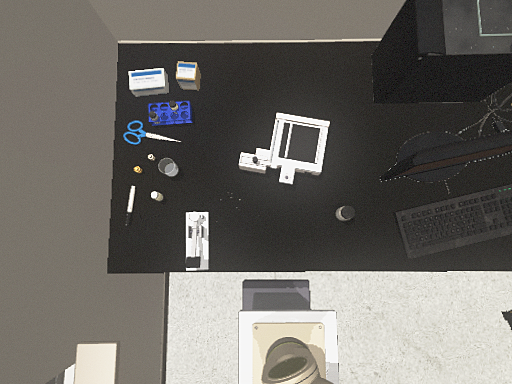

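The scene view shows the shaker near (262,172), with its lock block on the left at (240,190) and the jack at (235,280). In the top view the shaker is at (290,145), the tongue at (287,174) and the jack at (197,240). I'll zoom in next.

```bash
cat > h.py <<'E'
import numpy as np, cv2
from bench import r
def info(n):
    c=r.camera_info(n); return c["intrinsics"],c["k1"],c["R"],c["t"]
def proj(n,P):
    K,k,R,t=info(n); P=np.atleast_2d(P)
    return cv2.projectPoints(P.astype(float),cv2.Rodrigues(R)[0],t,K,np.array([k,0,0,0,0.]))[0][:,0]
def ray(n,px,z):
    K,k,R,t=info(n)
    u=cv2.undistortPoints(np.array(px,float).reshape(-1,1,2),K,np.array([k,0,0,0,0.]))[:,0]
    d=np.c_[u,np.ones(len(u))]@R; c=-R.T@t
    return c+d*((z-c[2])/d[:,2])[:,None]
def crop(src,x0,y0,w,h,s,out):
    im=cv2.imread(src)[y0:y0+h,x0:x0+w]; im=cv2.resize(im,None,fx=s,fy=s,interpolation=cv2.INTER_CUBIC)
    for i in range(0,w,10):
        cv2.putText(im,str(x0+i),(i*s,8),0,.3,(0,255,255),1); cv2.line(im,(i*s,10),(i*s,14),(0,255,255),1)
    for i in range(0,h,10):
        cv2.putText(im,str(y0+i),(0,i*s+4),0,.3,(0,255,255),1); cv2.line(im,(20,i*s),(24,i*s),(0,255,255),1)
    cv2.imwrite(out,im)
E
python3 -c "
from h import *
crop('pics/top0.png',230,105,105,85,7,'pics/c1.png')
crop('pics/top0.png',145,180,80,100,6,'pics/c2.png')
crop('pics/scene0.png',195,135,110,80,7,'pics/c3.png')
crop('pics/scene0.png',195,235,90,90,6,'pics/c4.png')
"
```

```text
(no output)
```

View pics/c1.png

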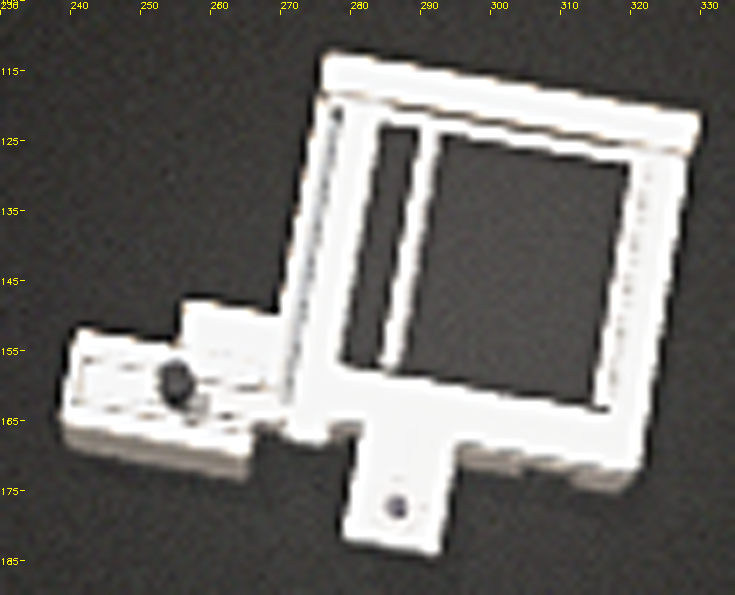

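View pics/c2.png

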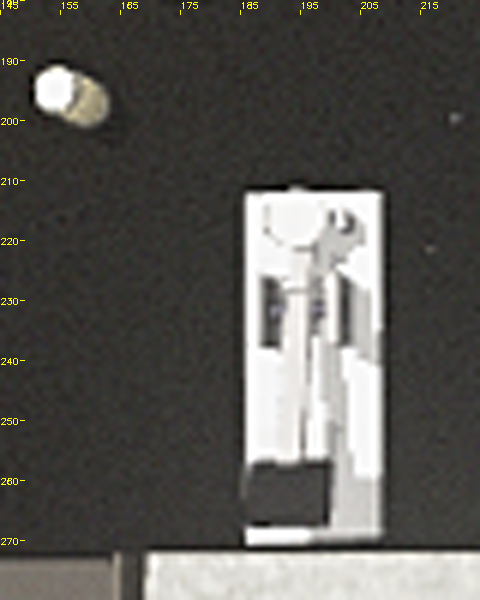

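View pics/c3.png

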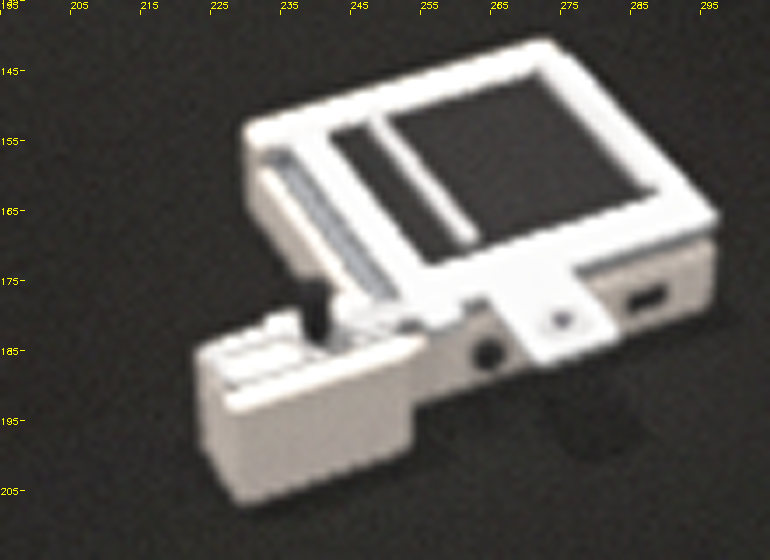

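View pics/c4.png

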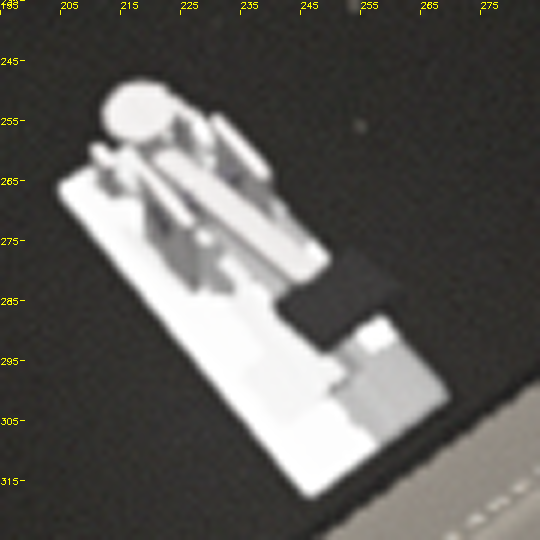

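```bash
cat > fit.py <<'E'
from h import *
from scipy.optimize import least_squares
def un(c,x0,y0,s): return [x0+(c[0]+.5)/s-.5,y0+(c[1]+.5)/s-.5]
def fit(obs,x0,name):
    def W(p,P): c,s=np.cos(p[2]),np.sin(p[2]); return np.array([p[0]+c*P[0]-s*P[1],p[1]+s*P[0]+c*P[1],P[2]])
    f=lambda p: np.concatenate([(proj(n,W(p,P))[0]-px) for n,px,P in obs])
    s=least_squares(f,x0,loss='soft_l1'); print(name,s.x.round(4)); print(f(s.x).reshape(-1,2).round(1).tolist()); return s.x
if __name__=="__main__":
    T=lambda u,v:('top',un((u,v),230,105,7)); S=lambda u,v:('scene',un((u,v),195,135,7))
    o=[(*T(343,540),(-.018,.022,.07)),(*T(438,553),(-.018,-.022,.07)),(*T(397,507),(0,0,.072)),(*T(65,420),(.011,.162,.072)),(*T(250,458),(.011,.072,.072)),(*T(78,330),(.057,.162,.072)),
     (*S(545,363),(-.018,.022,.068)),(*S(618,335),(-.018,-.022,.068)),(*S(562,320),(0,0,.072)),(*S(232,407),(.011,.162,.072)),(*S(245,505),(.011,.162,0)),(*S(197,352),(.057,.162,.072))]
    p=fit(o,[.6,0,0],'shaker')
    T2=lambda u,v:('top',un((u,v),145,180,6)); S2=lambda u,v:('scene',un((u,v),195,235,6))
    o=[(*T2(245,190),(.068,.038,.008)),(*T2(383,190),(.068,-.038,.008)),(*T2(383,542),(-.125,-.038,.008)),(*T2(245,542),(-.125,.038,.008)),(*T2(296,218),(.05,0,.052)),
     (*S2(60,187),(.068,.038,.008)),(*S2(312,495),(-.125,.038,.008)),(*S2(448,397),(-.125,-.038,.008)),(*S2(138,110),(.05,0,.052))]
    fit(o,[.4,.2,0],'jack')
    print('knob top',ray('top',[T(177,378)[1]],.106),'scene',ray('scene',[S(313,285)[1]],.106), 'mid',ray('scene',[S(316,320)[1]],.085))
    c,s=np.cos(p[2]),np.sin(p[2]); k=ray('top',[T(177,378)[1]],.106)[0]; d=k[:2]-p[:2]; print('knob in shaker',c*d[0]+s*d[1],-s*d[0]+c*d[1])
    print('jar',ray('top',[(346,212)],.078),'beaker',ray('top',[(168,168)],.07),'vial',ray('top',[T2(55,88)[1]],.066))
E
python3 fit.py
```

```text
shaker [ 0.5813 -0.0017 -0.1924]
[[0.4, -0.3], [0.2, 0.3], [0.4, 0.1], [-0.5, 0.3], [0.2, -0.1], [0.4, -0.3], [-0.9, 0.1], [0.6, 0.1], [0.1, -0.0], [0.2, 0.2], [-0.7, 2.2], [-0.4, -0.7]]
jack [0.4086 0.2984 0.0191]
[[0.2, 0.6], [-0.4, 0.0], [-0.1, -0.4], [-0.1, 0.3], [0.6, 0.1], [-0.5, -0.3], [-0.7, 0.3], [0.3, -0.7], [0.4, 0.2]]
knob top [[0.63584009 0.10106583 0.106     ]] scene [[0.63835717 0.09955823 0.106     ]] mid [[0.6378319  0.09886847 0.085     ]]
knob in shaker 0.03387256645083642 0.11130841786142023
jar [[ 0.46606088 -0.18750031  0.078     ]] beaker [[0.61489458 0.38533768 0.07      ]] vial [[0.5292333  0.43001905 0.066     ]]
```

```bash
cat > go.py <<'E'
# go.py x y z yaw(angle of tool y, rad): how far in tool axes (cm) and roll deg
import sys; from h import *
from scipy.spatial.transform import Rotation as Ro
s=r.read_state(); R=Ro.from_quat(s['eef_rot']).as_matrix(); p=np.array(s['ee_pos'])
ya=np.arctan2(R[1,1],R[0,1]); print('t',s['time'],'tcp',p.round(4),'toolx',R[:,0].round(3),'yaw',ya.round(4),'F',np.round(s['ft_force'],1),'w',round(s['width'],4),'q',np.round(s['joint_positions'],2))
if len(sys.argv)>4:
    x,y,z,a=map(float,sys.argv[1:5]); d=R.T@(np.array([x,y,z])-p)*100
    da=(a-ya+np.pi/2)%np.pi-np.pi/2
    print('slide cm',d.round(2),'dist',np.linalg.norm(d).round(2),'roll deg',np.degrees(-da).round(2), 'tooly',R[:,1].round(3),'toolz',R[:,2].round(3))
E
python3 go.py 0.5 0.1 0.2 -0.1924; python3 go.py 0.5 0.1 0.2 1.59
```

```text
t 0.1 tcp [ 0.1976 -0.5926  0.2218] toolx [-0.     0.001 -1.   ] yaw -1.249 F [-1.1  0.3 -0.1] w 0.0869 q [ 1.23  0.33 -0.06  1.46  0.02  1.35 -0.09]
slide cm [  2.25 -56.14 -50.6 ] dist 75.61 roll deg -60.54 tooly [ 0.316 -0.949 -0.001] toolz [-0.949 -0.316  0.   ]
t 0.1 tcp [ 0.1976 -0.5926  0.2218] toolx [-0.     0.001 -1.   ] yaw -1.249 F [-1.1  0.3 -0.1] w 0.0869 q [ 1.23  0.33 -0.06  1.46  0.02  1.35 -0.09]
slide cm [  2.25 -56.14 -50.6 ] dist 75.61 roll deg 17.34 tooly [ 0.316 -0.949 -0.001] toolz [-0.949 -0.316  0.   ]
```

```bash
python3 -m jog '[{"slide":[0,-3,-2.7],"roll":-3.5},{"slide":[0,-6,-5.4],"roll":-7},{"slide":[0,-9,-8.1],"roll":-10.5},{"slide":[0,-12,-10.8],"roll":-14},{"slide":[0,-15,-13.5],"roll":-17.5}]' 0; python3 go.py 0.52 0.1 0.2 -0.1924
```

```text
time: 0.52
ee_pos: [0.2784, -0.4056, 0.2216]
eef_rot: [-0.672, -0.22, 0.672, -0.219]
ft_force: [0.9, -0.3, 0.8]
width: 0.0869
t 0.5167 tcp [ 0.2784 -0.4056  0.2216] toolx [-0.001  0.001 -1.   ] yaw -0.9406 F [ 0.9 -0.3  0.8] w 0.0869 q [ 1.09  0.05 -0.22  1.79  0.01  1.3  -0.07]
slide cm [  2.21 -26.61 -49.31] dist 56.07 roll deg -42.87 tooly [ 0.589 -0.808 -0.002] toolz [-0.808 -0.589 -0.   ]
```

```bash
python3 -m jog '[{"slide":[0,-1.9,-3.6],"roll":-4},{"slide":[0,-3.8,-7.2],"roll":-8},{"slide":[0,-5.7,-10.8],"roll":-12},{"slide":[0,-7.6,-14.4],"roll":-16},{"slide":[0,-9.5,-18],"roll":-20}]'; python3 go.py 0.52 0.1 0.2 -0.1924
```

```text
time: 0.93
ee_pos: [0.3681, -0.2208, 0.2217]
eef_rot: [-0.623, -0.334, 0.624, -0.333]
ft_force: [1.1, -1.1, 0.4]
width: 0.087
t 0.9333 tcp [ 0.3681 -0.2208  0.2217] toolx [-0.001  0.001 -1.   ] yaw -0.5883 F [ 1.1 -1.1  0.4] w 0.087 q [ 0.89 -0.08 -0.43  1.92 -0.04  1.3  -0.11]
slide cm [  2.18  -5.16 -35.12] dist 35.56 roll deg -22.68 tooly [ 0.832 -0.555 -0.002] toolz [-0.555 -0.832 -0.   ]
```

```bash
python3 -m jog '[{"slide":[0,-0.4,-4.0],"roll":-4.5},{"slide":[0,-0.8,-8],"roll":-9},{"slide":[0,-1.2,-12],"roll":-13.5},{"slide":[0,-1.6,-16],"roll":-18},{"slide":[0,-2,-20],"roll":-22.5}]'; python3 go.py 0.637 0.1 0.15 -0.1924
```

```text
time: 1.35
ee_pos: [0.4628, -0.0415, 0.2218]
eef_rot: [-0.545, -0.45, 0.546, -0.449]
ft_force: [1.1, -0.5, -1.0]
width: 0.087
t 1.35 tcp [ 0.4628 -0.0415  0.2218] toolx [-0.001  0.001 -1.   ] yaw -0.192 F [ 1.1 -0.5 -1. ] w 0.087 q [ 0.67  0.01 -0.67  1.83  0.01  1.3  -0.2 ]
slide cm [  7.17  14.41 -17.21] dist 23.57 roll deg 0.02 tooly [ 0.982 -0.191 -0.001] toolz [-0.191 -0.982 -0.   ]
```

```bash
python3 -m jog '[{"slide":[1,2.4,-2.9]},{"slide":[2,4.8,-5.8]},{"slide":[3,7.2,-8.7]},{"slide":[4,9.6,-11.6]},{"slide":[5,12,-14.4]}]'; python3 go.py 0.637 0.1 0.15 -0.1924
```

```text
t 1.35 tcp [ 0.4628 -0.0415  0.2218] toolx [-0.001  0.001 -1.   ] yaw -0.192 F [ 1.1 -0.5 -1. ] w 0.087 q [ 0.67  0.01 -0.67  1.83  0.01  1.3  -0.2 ]
slide cm [  7.17  14.41 -17.21] dist 23.57 roll deg 0.02 tooly [ 0.982 -0.191 -0.001] toolz [-0.191 -0.982 -0.   ]invalid input at $[0]: expected keys slide, roll
```

```bash
python3 - <<'E'
from h import *
cv2.imwrite('pics/s1.png',r.camera('scene')[:,:,::-1]);cv2.imwrite('pics/t1.png',r.camera('top')[:,:,::-1])
crop('pics/s1.png',195,110,110,100,6,'pics/s1c.png')
E
```

```text
(no output)
```

View pics/s1c.png

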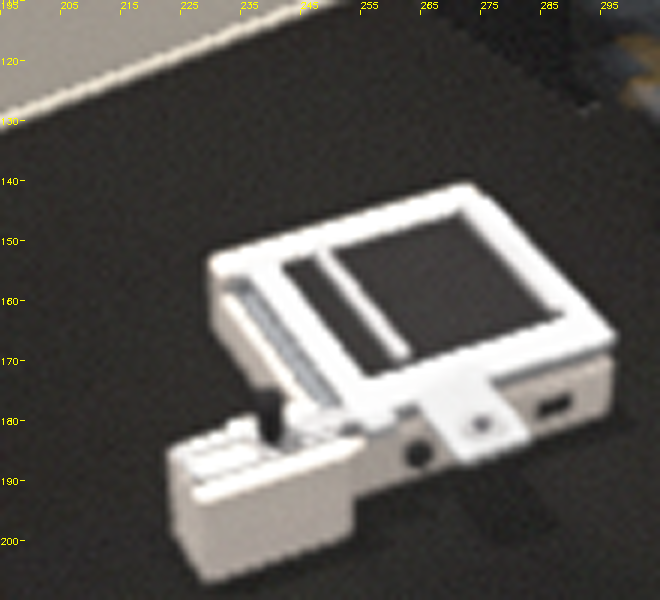

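The move was refused because each row needs a roll. The picture shows the shaker unobstructed, with the knob at about (240,179) and no gripper in the way.

```bash
python3 -m jog '[{"slide":[1,2.4,-2.9],"roll":0},{"slide":[2,4.8,-5.8],"roll":0},{"slide":[3,7.2,-8.7],"roll":0},{"slide":[4,9.6,-11.6],"roll":0},{"slide":[5,12,-14.4],"roll":0}]'; python3 go.py 0.637 0.1 0.14 -0.1924
```

```text
time: 1.87
ee_pos: [0.6095, 0.0837, 0.171]
eef_rot: [0.544, 0.453, -0.544, 0.451]
ft_force: [-0.5, -1.2, -0.0]
width: 0.087
t 1.8667 tcp [0.6095 0.0837 0.171 ] toolx [-0.001  0.003 -1.   ] yaw -0.1848 F [-0.5 -1.2 -0. ] w 0.087 q [ 0.35  0.44 -0.73  1.53  0.3   1.29 -0.6 ]
slide cm [ 3.1   2.41 -2.1 ] dist 4.46 roll deg 0.43 tooly [ 0.983 -0.184 -0.002] toolz [-0.184 -0.983 -0.003]
```

```bash
python3 -m jog '[{"slide":[1.5,1.2,-1],"roll":0.4},{"slide":[3.1,2.4,-2.1],"roll":0.4},{"slide":[3.1,2.4,-2.1],"roll":0.4}]'; python3 go.py 0.637 0.1 0.085 -0.1924
 python3 - <<'E'
from h import *
cv2.imwrite('pics/s2.png',r.camera('scene')[:,:,::-1]);cv2.imwrite('pics/t2.png',r.camera('top')[:,:,::-1])
crop('pics/s2.png',195,110,110,100,6,'pics/s2c.png')
E
```

```text
time: 2.12
ee_pos: [0.6365, 0.1016, 0.1354]
eef_rot: [-0.544, -0.453, 0.546, -0.448]
ft_force: [-0.8, 0.5, -0.4]
width: 0.087
t 2.1167 tcp [0.6365 0.1016 0.1354] toolx [-0.007  0.004 -1.   ] yaw -0.19 F [-0.8  0.5 -0.4] w 0.087 q [ 0.29  0.53 -0.7   1.48  0.35  1.26 -0.65]
slide cm [5.04 0.12 0.16] dist 5.04 roll deg 0.14 tooly [ 0.982 -0.189 -0.007] toolz [-0.189 -0.982 -0.002]
```

View pics/s2c.png

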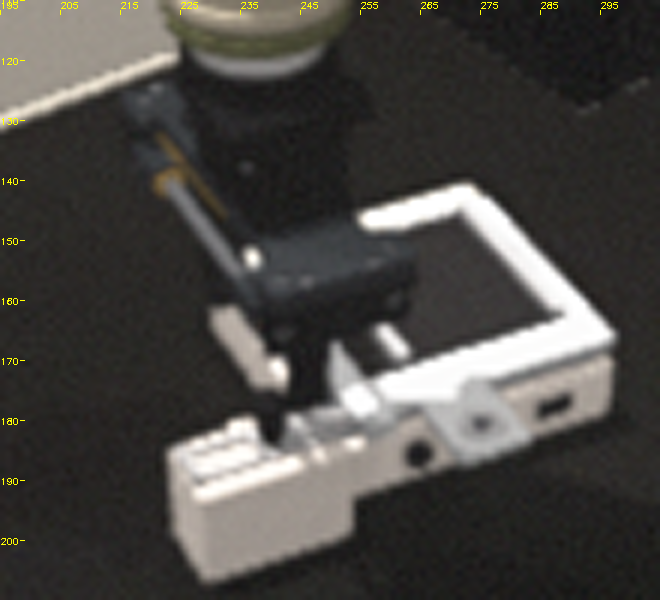

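```bash
python3 - <<'E'
from h import *
from scipy.spatial.transform import Rotation as Ro
s=r.read_state();R=Ro.from_quat(s['eef_rot']).as_matrix();p=s['ee_pos']
for n in('scene','top'):
  for nm,d in(('tcp',0),('+y',.0435),('-y',-.0435)): print(n,nm,proj(n,p+R[:,1]*d).round(1))
  print(proj(n,[[.637,.1,.106],[.637,.1,.078]]).round(1))
crop('pics/t2.png',225,90,100,100,6,'pics/t2c.png')
E
```

```text
scene tcp [[239.3 167.6]]
scene +y [[233.6 159.9]]
scene -y [[245.2 175.7]]
[[239.4 175.6]
 [239.6 182.2]]
top tcp [[255.1 156. ]]
top +y [[257.7 142.5]]
top -y [[252.5 169.6]]
[[255.2 158.2]
 [255.2 160.2]]
```

View pics/t2c.png

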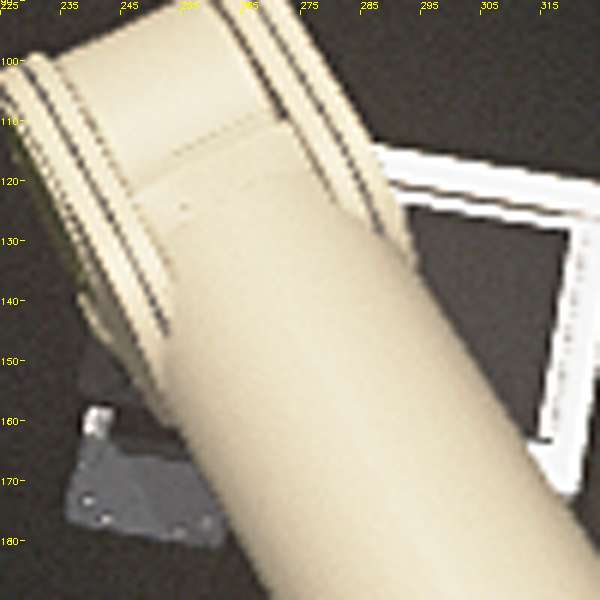

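```bash
python3 -m jog '[{"slide":[2.5,0.1,0.1],"roll":0},{"slide":[4.9,0.1,0.15],"roll":0},{"slide":[4.9,0.1,0.15],"roll":0}]'; python3 -m jog '[{"slide":[0,0,0],"roll":0},{"slide":[0,0,0],"roll":0},{"slide":[0,0,0],"roll":0},{"slide":[0,0,0],"roll":0},{"slide":[0,0,0],"roll":0}]' 1 15;python3 go.py 0.637 0.1 0.085 -0.1924
```

```text
time: 2.47
ee_pos: [0.6345, 0.0964, 0.0865]
eef_rot: [-0.544, -0.452, 0.548, -0.447]
ft_force: [-0.8, -1.4, -0.6]
width: 0.087
time: 2.88
ee_pos: [0.635, 0.0965, 0.0877]
eef_rot: [-0.544, -0.451, 0.547, -0.448]
ft_force: [0.2, 0.4, -0.3]
width: 0.0613
t 2.8833 tcp [0.635  0.0965 0.0877] toolx [-0.007  0.001 -1.   ] yaw -0.1927 F [ 0.2  0.4 -0.3] w 0.0613 q [ 0.28  0.57 -0.69  1.53  0.38  1.18 -0.66]
slide cm [ 0.27  0.13 -0.38] dist 0.48 roll deg -0.02 tooly [ 0.981 -0.191 -0.007] toolz [-0.191 -0.981  0.   ]
```

```bash
for i in 1 2; do python3 -m jog '[{"slide":[0,0.05,-0.2],"roll":0},{"slide":[0,0.05,-0.2],"roll":0},{"slide":[0,0.05,-0.2],"roll":0},{"slide":[0,0.05,-0.2],"roll":0},{"slide":[0,0.05,-0.2],"roll":0}]' 1 15;done;python3 go.py 0.637 0.1 0.085 -0.1924
```

```text
time: 3.3
ee_pos: [0.6359, 0.0984, 0.0876]
eef_rot: [-0.544, -0.451, 0.547, -0.448]
ft_force: [0.6, 0.7, -0.1]
width: 0.0284
time: 3.72
ee_pos: [0.6355, 0.1011, 0.0875]
eef_rot: [-0.543, -0.452, 0.548, -0.447]
ft_force: [-6.5, 1.8, 4.6]
width: 0.0171
t 3.7167 tcp [0.6355 0.1011 0.0875] toolx [-0.01   0.001 -1.   ] yaw -0.1917 F [-6.5  1.8  4.6] w 0.0171 q [ 0.27  0.58 -0.69  1.52  0.38  1.19 -0.67]
slide cm [0.25 0.17 0.08] dist 0.31 roll deg 0.04 tooly [ 0.982 -0.191 -0.01 ] toolz [-0.191 -0.982  0.   ]
```

```bash
python3 -m jog '[{"slide":[0,0,-0.4],"roll":0},{"slide":[0,0,-0.8],"roll":0},{"slide":[0,0,-1.2],"roll":0},{"slide":[0,0,-1.6],"roll":0},{"slide":[0,0,-2],"roll":0}]';python3 -m jog '[{"slide":[0,0,-0.2],"roll":0},{"slide":[0,0,-0.4],"roll":0},{"slide":[0,0,-0.6],"roll":0},{"slide":[0,0,-0.8],"roll":0}]';python3 go.py
```

```text
time: 4.13
ee_pos: [0.6392, 0.1213, 0.0875]
eef_rot: [-0.543, -0.453, 0.548, -0.447]
ft_force: [-3.1, -0.3, 3.6]
width: 0.0173
time: 4.47
ee_pos: [0.6407, 0.1292, 0.0875]
eef_rot: [-0.543, -0.453, 0.548, -0.447]
ft_force: [-3.4, -4.7, 3.1]
width: 0.0169
t 4.4667 tcp [0.6407 0.1292 0.0875] toolx [-0.01   0.001 -1.   ] yaw -0.1915 F [-3.4 -4.7  3.1] w 0.0169 q [ 0.22  0.6  -0.69  1.49  0.39  1.2  -0.71]
```

```bash
python3 -m jog '[{"slide":[0,0,-0.2],"roll":0},{"slide":[0,0,-0.4],"roll":0},{"slide":[0,0,-0.6],"roll":0}]';python3 -m jog '[{"slide":[0,0,-0.2],"roll":0},{"slide":[0,0,-0.3],"roll":0},{"slide":[0,0,-0.4],"roll":0}]';python3 go.py
```

```text
time: 4.72
ee_pos: [0.6409, 0.13, 0.0872]
eef_rot: [-0.541, -0.45, 0.551, -0.448]
ft_force: [-11.1, -16.9, 9.3]
width: 0.0174
time: 4.97
ee_pos: [0.641, 0.13, 0.0871]
eef_rot: [-0.54, -0.449, 0.554, -0.448]
ft_force: [-10.8, -15.0, 12.8]
width: 0.0173
t 4.9667 tcp [0.641  0.13   0.0871] toolx [-0.017 -0.012 -1.   ] yaw -0.1978 F [-10.8 -15.   12.8] w 0.0173 q [ 0.21  0.6  -0.68  1.48  0.4   1.22 -0.73]
```

```bash
for i in 1 2; do python3 -m jog '[{"slide":[0,0,0],"roll":0},{"slide":[0,0,0],"roll":0},{"slide":[0,0,0],"roll":0},{"slide":[0,0,0],"roll":0},{"slide":[0,0,0],"roll":0}]' 0;done;python3 go.py 0.641 0.13 0.16 -0.1924; python3 go.py 0.6 0.17 0.2 1.59
```

```text
time: 5.38
ee_pos: [0.641, 0.1305, 0.0871]
eef_rot: [-0.54, -0.449, 0.554, -0.448]
ft_force: [0.9, 1.1, 0.6]
width: 0.0426
time: 5.8
ee_pos: [0.641, 0.1305, 0.087]
eef_rot: [-0.54, -0.449, 0.554, -0.448]
ft_force: [0.1, -0.4, 0.0]
width: 0.0761
t 5.8 tcp [0.641  0.1305 0.087 ] toolx [-0.017 -0.011 -1.   ] yaw -0.1973 F [ 0.1 -0.4  0. ] w 0.0761 q [ 0.21  0.6  -0.68  1.48  0.4   1.21 -0.73]
slide cm [-7.29 -0.1   0.15] dist 7.3 roll deg -0.28 tooly [ 0.98  -0.196 -0.014] toolz [-0.196 -0.981  0.014]
t 5.8 tcp [0.641  0.1305 0.087 ] toolx [-0.017 -0.011 -1.   ] yaw -0.1973 F [ 0.1 -0.4  0. ] w 0.0761 q [ 0.21  0.6  -0.68  1.48  0.4   1.21 -0.73]
slide cm [-11.27  -4.96  -2.91] dist 12.65 roll deg 77.59 tooly [ 0.98  -0.196 -0.014] toolz [-0.196 -0.981  0.014]
```

```bash
python3 -m jog '[{"slide":[-3.5,0,0],"roll":0},{"slide":[-7,0,0],"roll":0},{"slide":[-11,0,0],"roll":0},{"slide":[-11,0,0],"roll":0}]' 0; python3 go.py 0.41 0.298 0.2 1.59
```

```text
time: 6.13
ee_pos: [0.6457, 0.1334, 0.2056]
eef_rot: [-0.543, -0.447, 0.55, -0.449]
ft_force: [-0.5, 1.2, 1.0]
width: 0.0867
t 6.1333 tcp [0.6457 0.1334 0.2056] toolx [-0.006 -0.008 -1.   ] yaw -0.1972 F [-0.5  1.2  1. ] w 0.0867 q [ 0.22  0.52 -0.71  1.35  0.34  1.41 -0.68]
slide cm [  0.56 -26.34 -11.53] dist 28.75 roll deg 77.6 tooly [ 0.981 -0.196 -0.004] toolz [-0.196 -0.981  0.01 ]
```

```bash
python3 -m jog '[{"slide":[0,-2,-0.9],"roll":-7},{"slide":[0,-4,-1.8],"roll":-14},{"slide":[0,-6,-2.7],"roll":-21},{"slide":[0,-8,-3.6],"roll":-28},{"slide":[0,-10,-4.5],"roll":-35}]' 0; python3 go.py 0.41 0.298 0.2 1.59
```

```text
time: 6.55
ee_pos: [0.5556, 0.1977, 0.2055]
eef_rot: [0.381, 0.593, -0.389, 0.593]
ft_force: [1.0, 0.6, 1.3]
width: 0.0874
t 6.55 tcp [0.5556 0.1977 0.2055] toolx [-0.006 -0.009 -1.   ] yaw 0.4196 F [1.  0.6 1.3] w 0.0874 q [ 0.27  0.4  -0.89  1.54  0.32  1.36 -0.23]
slide cm [  0.55  -9.2  -15.1 ] dist 17.69 roll deg -67.06 tooly [ 0.913  0.407 -0.009] toolz [ 0.407 -0.913  0.006]
```

```bash
python3 -m jog '[{"slide":[0,-1.2,-2],"roll":-7},{"slide":[0,-2.4,-4],"roll":-14},{"slide":[0,-3.6,-6],"roll":-21},{"slide":[0,-4.8,-8],"roll":-28},{"slide":[0,-6,-10],"roll":-35}]' 0; python3 go.py 0.41 0.298 0.2 1.59
```

```text
time: 6.97
ee_pos: [0.4591, 0.2652, 0.2055]
eef_rot: [0.183, 0.683, -0.19, 0.681]
ft_force: [-0.1, -0.4, -0.4]
width: 0.087
t 6.9667 tcp [0.4591 0.2652 0.2055] toolx [-0.005 -0.009 -1.   ] yaw 1.0366 F [-0.1 -0.4 -0.4] w 0.087 q [ 0.31  0.3  -1.08  1.69  0.28  1.33  0.22]
slide cm [ 0.54  0.33 -5.9 ] dist 5.93 roll deg -31.71 tooly [ 0.509  0.861 -0.01 ] toolz [ 0.861 -0.509  0.   ]
```

```bash
python3 - <<'E'
from h import *
cv2.imwrite('pics/s3.png',r.camera('scene')[:,:,::-1]);cv2.imwrite('pics/t3.png',r.camera('top')[:,:,::-1])
a=cv2.imread('pics/s3.png');b=cv2.imread('pics/t3.png')
crop('pics/t3.png',225,100,105,85,7,'pics/t3c.png')
cv2.imwrite('pics/st3.png',cv2.resize(a,(800,600)))
E
```

```text
(no output)
```

View pics/t3c.png

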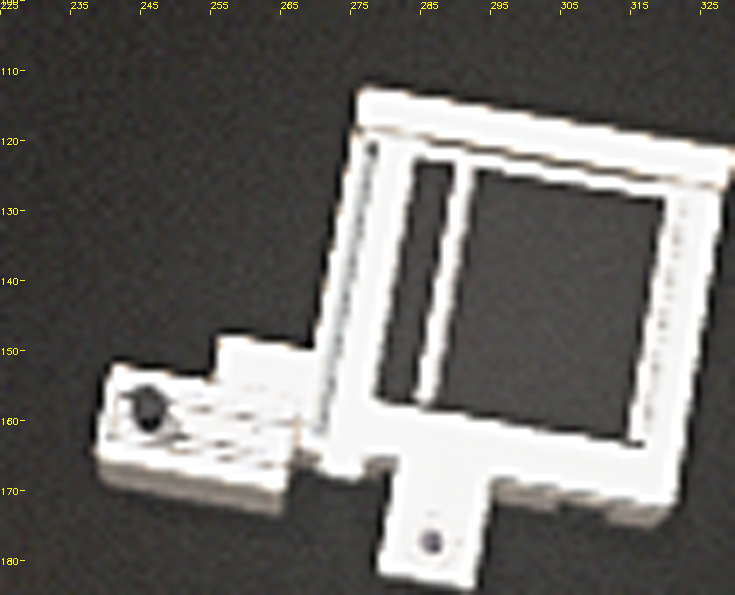

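View pics/st3.png

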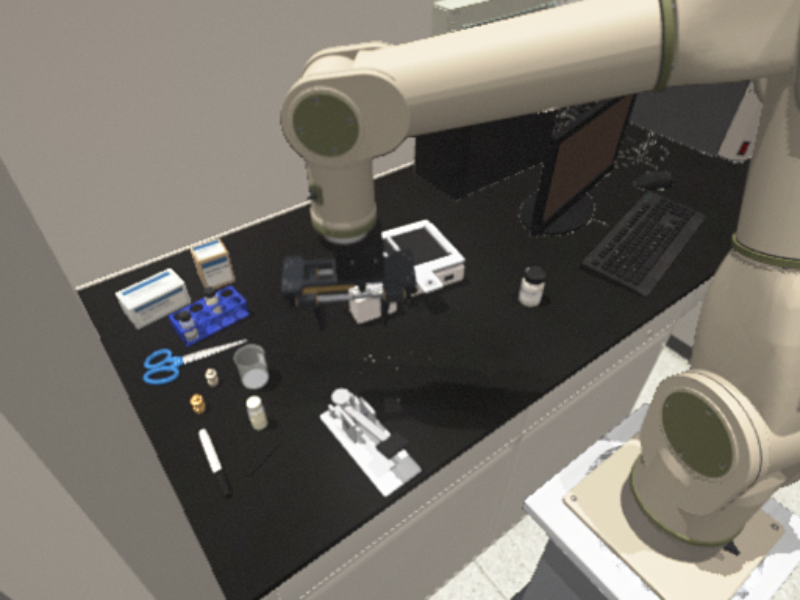

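```bash
python3 - <<'E'
from h import *
k=ray('top',[(225+150.5/7-.5,100+408/7-.5)],.106)[0]; d=k[:2]-[.5813,-.0017]; c,s=np.cos(-.1924),np.sin(-.1924); print(k,c*d[0]+s*d[1],-s*d[0]+c*d[1])
E
python3 -m jog '[{"slide":[0,0,-1.2],"roll":-7},{"slide":[0,0.1,-2.4],"roll":-14},{"slide":[0,0.2,-3.6],"roll":-21},{"slide":[0,0.3,-4.8],"roll":-28},{"slide":[0,0.3,-5.9],"roll":-31.7}]' 0; python3 go.py 0.4086 0.2984 0.1 1.59
```

```text
[0.63861766 0.12921245 0.106     ] 0.031227599285943274 0.13945687526157316
time: 7.48
ee_pos: [0.4076, 0.3, 0.2059]
eef_rot: [-0.013, 0.709, 0.007, 0.705]
ft_force: [0.2, 0.5, -0.3]
width: 0.0873
t 7.4833 tcp [0.4076 0.3    0.2059] toolx [-0.005 -0.008 -1.   ] yaw 1.5992 F [ 0.2  0.5 -0.3] w 0.0873 q [ 0.35  0.29 -1.23  1.74  0.28  1.32  0.66]
slide cm [10.59 -0.08  0.15] dist 10.59 roll deg 0.53 tooly [-0.028  1.    -0.008] toolz [ 1.     0.028 -0.005]
```

```bash
python3 -m jog '[{"slide":[3.5,0,0.1],"roll":0.5},{"slide":[7,0,0.15],"roll":0.5},{"slide":[10.5,0,0.15],"roll":0.5},{"slide":[10.5,0,0.15],"roll":0.5}]' 0; python3 go.py 0.4086 0.2984 0.023 1.59
 python3 - <<'E'
from h import *
cv2.imwrite('pics/s4.png',r.camera('scene')[:,:,::-1])
crop('pics/s4.png',185,200,110,110,5,'pics/s4c.png')
E
```

```text
time: 7.82
ee_pos: [0.4064, 0.2963, 0.0955]
eef_rot: [-0.011, 0.711, 0.002, 0.703]
ft_force: [-1.1, -0.7, -0.8]
width: 0.0868
t 7.8167 tcp [0.4064 0.2963 0.0955] toolx [-0.011 -0.012 -1.   ] yaw 1.5889 F [-1.1 -0.7 -0.8] w 0.0868 q [ 0.25  0.42 -1.13  1.87  0.42  1.14  0.55]
slide cm [7.24 0.29 0.3 ] dist 7.25 roll deg -0.06 tooly [-0.018  1.    -0.012] toolz [ 1.     0.018 -0.012]
```

View pics/s4c.png

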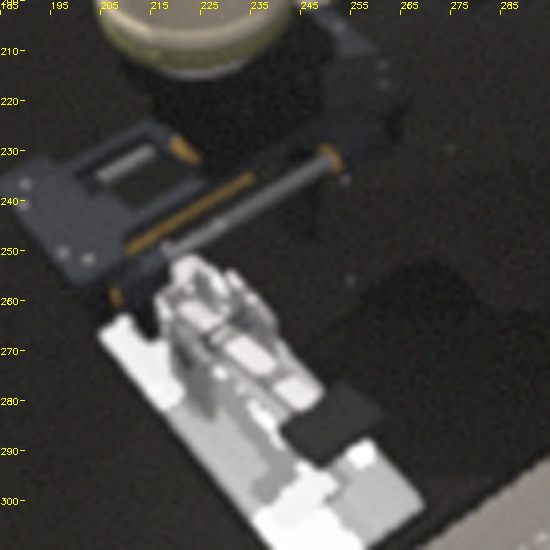

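The jack is between the open fingers: the left one is at about (212,262), and the body is above the saddle end. I'll go down and grasp.

```bash
python3 -m jog '[{"slide":[2.4,0.15,0.15],"roll":0},{"slide":[4.8,0.3,0.3],"roll":0},{"slide":[7.1,0.4,0.3],"roll":0},{"slide":[7.1,0.4,0.3],"roll":0}]' 0; python3 go.py 0.4086 0.2984 0.023 1.59
```

```text
time: 8.2
ee_pos: [0.4093, 0.3005, 0.0267]
eef_rot: [-0.01, 0.711, 0.002, 0.703]
ft_force: [-0.8, -0.4, -0.1]
width: 0.0869
t 8.2 tcp [0.4093 0.3005 0.0267] toolx [-0.011 -0.011 -1.   ] yaw 1.5886 F [-0.8 -0.4 -0.1] w 0.0869 q [ 0.16  0.52 -1.04  1.91  0.53  1.03  0.47]
slide cm [ 0.37 -0.2  -0.07] dist 0.43 roll deg -0.08 tooly [-0.018  1.    -0.011] toolz [ 1.     0.018 -0.012]
```

```bash
for i in 1 2; do python3 -m jog '[{"slide":[0.2,-0.15,0],"roll":0},{"slide":[0.2,-0.15,0],"roll":0},{"slide":[0.2,-0.15,0],"roll":0},{"slide":[0.2,-0.15,0],"roll":0},{"slide":[0.2,-0.15,0],"roll":0}]' 1 30;done; python3 go.py 0.4086 0.2984 0.023 1.59
```

```text
time: 8.62
ee_pos: [0.41, 0.2992, 0.0257]
eef_rot: [-0.01, 0.711, 0.002, 0.703]
ft_force: [0.5, -0.7, 0.5]
width: 0.0615
time: 9.03
ee_pos: [0.4102, 0.2979, 0.024]
eef_rot: [-0.01, 0.71, 0.002, 0.704]
ft_force: [0.1, -0.1, 3.9]
width: 0.0459
t 9.0333 tcp [0.4102 0.2979 0.024 ] toolx [-0.01  -0.011 -1.   ] yaw 1.5879 F [ 0.1 -0.1  3.9] w 0.0459 q [ 0.16  0.52 -1.04  1.92  0.53  1.02  0.47]
slide cm [ 0.1   0.06 -0.16] dist 0.2 roll deg -0.12 tooly [-0.017  1.    -0.01 ] toolz [ 1.     0.017 -0.01 ]
```

```bash
python3 -m jog '[{"slide":[-2,0,0],"roll":0},{"slide":[-4,0,0],"roll":0},{"slide":[-4,0,0],"roll":0}]'; python3 go.py 0.455 0.023 0.055 1.3765
```

```text
time: 9.28
ee_pos: [0.4113, 0.2992, 0.0661]
eef_rot: [-0.009, 0.71, 0.003, 0.704]
ft_force: [0.9, 0.9, -6.8]
width: 0.0462
t 9.2833 tcp [0.4113 0.2992 0.0661] toolx [-0.007 -0.009 -1.   ] yaw 1.5882 F [ 0.9  0.9 -6.8] w 0.0462 q [ 0.21  0.47 -1.1   1.89  0.47  1.09  0.51]
slide cm [  1.34 -27.68   3.9 ] dist 27.98 roll deg 12.13 tooly [-0.017  1.    -0.009] toolz [ 1.     0.017 -0.008]
```

```bash
python3 -m jog '[{"slide":[0,-3,0.4],"roll":2.4},{"slide":[0,-6.5,0.9],"roll":4.8},{"slide":[0,-10,1.4],"roll":7.2},{"slide":[0,-13.5,1.9],"roll":9.6},{"slide":[0,-17,2.4],"roll":12.1}]'; python3 go.py 0.455 0.023 0.055 1.3765
```

```text
time: 9.7
ee_pos: [0.4373, 0.1274, 0.0661]
eef_rot: [0.065, 0.707, -0.073, 0.701]
ft_force: [0.9, 0.0, -6.7]
width: 0.0458
t 9.7 tcp [0.4373 0.1274 0.0661] toolx [-0.009 -0.01  -1.   ] yaw 1.3752 F [ 0.9  0.  -6.7] w 0.0458 q [ 0.62  0.31 -1.1   2.02  0.33  1.02  0.73]
slide cm [ 1.2  -9.88  3.77] dist 10.64 roll deg -0.08 tooly [ 0.194  0.981 -0.012] toolz [ 0.981 -0.194 -0.007]
```

```bash
python3 -m jog '[{"slide":[0,-3.3,1.2],"roll":0},{"slide":[0,-6.6,2.5],"roll":0},{"slide":[0.5,-9.9,3.7],"roll":0},{"slide":[1,-9.9,3.7],"roll":0},{"slide":[1,-9.9,3.7],"roll":0}]'; python3 go.py 0.455 0.023 0.028 1.3765
 python3 - <<'E'
from h import *
cv2.imwrite('pics/s5.png',r.camera('scene')[:,:,::-1]);cv2.imwrite('pics/t5.png',r.camera('top')[:,:,::-1])
crop('pics/s5.png',215,130,130,100,6,'pics/s5c.png')
crop('pics/t5.png',220,130,110,100,6,'pics/t5c.png')
E
```

```text
time: 10.12
ee_pos: [0.4529, 0.0203, 0.0549]
eef_rot: [0.067, 0.707, -0.075, 0.7]
ft_force: [-0.8, -0.3, -6.1]
width: 0.0457
t 10.1167 tcp [0.4529 0.0203 0.0549] toolx [-0.012 -0.011 -1.   ] yaw 1.3703 F [-0.8 -0.3 -6.1] w 0.0457 q [ 0.81  0.31 -1.06  2.03  0.33  1.    0.96]
slide cm [2.68 0.34 0.18] dist 2.71 roll deg -0.35 tooly [ 0.199  0.98  -0.013] toolz [ 0.98  -0.199 -0.01 ]
```

View pics/s5c.png

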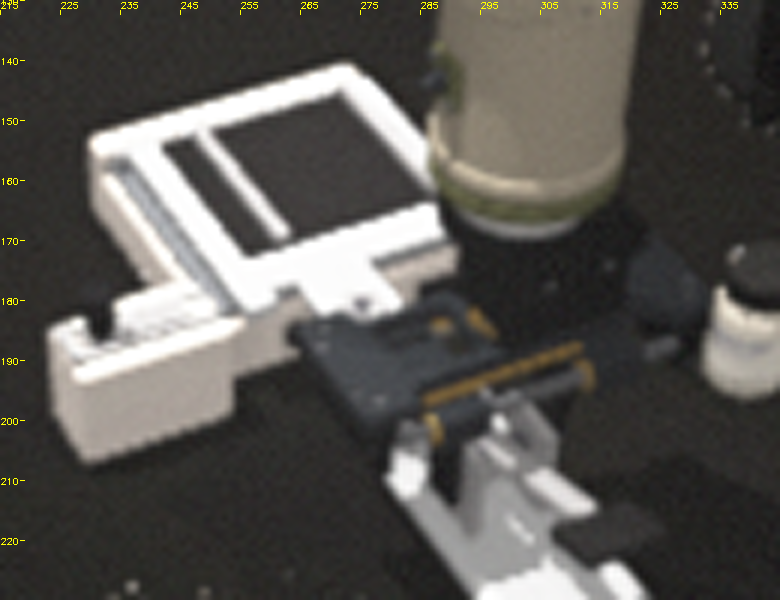

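View pics/t5c.png

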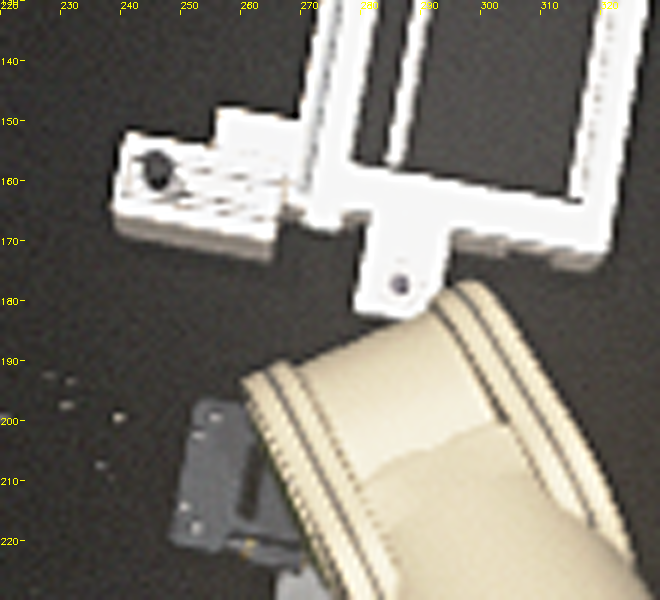

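```bash
python3 -m jog '[{"slide":[1.3,0.15,0],"roll":-0.35},{"slide":[2.7,0.3,0.1],"roll":-0.35},{"slide":[2.7,0.3,0.1],"roll":-0.35},{"slide":[2.7,0.3,0.1],"roll":-0.35}]'; python3 go.py 0.5338 0.0076 0.0265 1.3765
```

```text
time: 10.55
ee_pos: [0.4538, 0.0275, 0.0288]
eef_rot: [0.062, 0.708, -0.069, 0.7]
ft_force: [-0.2, 1.1, -5.9]
width: 0.0457
t 10.55 tcp [0.4538 0.0275 0.0288] toolx [-0.012 -0.009 -1.   ] yaw 1.3844 F [-0.2  1.1 -5.9] w 0.0457 q [ 0.76  0.36 -1.03  2.05  0.39  0.95  0.91]
slide cm [ 0.15 -0.47  8.23] dist 8.25 roll deg 0.45 tooly [ 0.185  0.983 -0.011] toolz [ 0.983 -0.185 -0.01 ]
```

```bash
python3 -m jog '[{"slide":[0.25,-0.4,1],"roll":0.45},{"slide":[0.25,-0.45,2],"roll":0.45},{"slide":[0.25,-0.45,3],"roll":0.45},{"slide":[0.25,-0.45,3],"roll":0.45}]'; python3 go.py 0.5338 0.0076 0.0265 1.3765
```

```text
time: 10.88
ee_pos: [0.4855, 0.0168, 0.0267]
eef_rot: [0.066, 0.707, -0.072, 0.701]
ft_force: [-0.4, -0.6, -6.5]
width: 0.0462
t 10.8833 tcp [0.4855 0.0168 0.0267] toolx [-0.01  -0.008 -1.   ] yaw 1.3748 F [-0.4 -0.6 -6.5] w 0.0462 q [ 0.73  0.43 -0.98  1.98  0.44  0.98  0.9 ]
slide cm [-0.02  0.04  4.92] dist 4.92 roll deg -0.1 tooly [ 0.195  0.981 -0.01 ] toolz [ 0.981 -0.195 -0.008]
```

```bash
python3 -m jog '[{"slide":[0.05,0,1.2],"roll":0},{"slide":[0.05,0.04,2.4],"roll":0},{"slide":[0.05,0.04,3.4],"roll":0},{"slide":[0.05,0.04,3.4],"roll":0}]'; python3 go.py 0.5338 0.0076 0.0265 1.3765
```

```text
time: 11.22
ee_pos: [0.5211, 0.0101, 0.0263]
eef_rot: [0.067, 0.706, -0.072, 0.701]
ft_force: [-0.2, 0.3, -6.0]
width: 0.0456
t 11.2167 tcp [0.5211 0.0101 0.0263] toolx [-0.008 -0.007 -1.   ] yaw 1.3735 F [-0.2  0.3 -6. ] w 0.0456 q [ 0.68  0.5  -0.94  1.89  0.48  1.01  0.9 ]
slide cm [-0.03  0.01  1.29] dist 1.29 roll deg -0.17 tooly [ 0.196  0.981 -0.009] toolz [ 0.981 -0.196 -0.006]
```

```bash
python3 -m jog '[{"slide":[0,0,0.6],"roll":0},{"slide":[0,0,1.2],"roll":0},{"slide":[0,0,1.2],"roll":0},{"slide":[0.15,0,1.2],"roll":0},{"slide":[0.25,0,1.2],"roll":0}]'; python3 go.py 0.5338 0.0076 0.0240 1.3765; python3 - <<'E'
from h import *
cv2.imwrite('pics/s6.png',r.camera('scene')[:,:,::-1]);cv2.imwrite('pics/t6.png',r.camera('top')[:,:,::-1])
crop('pics/s6.png',215,130,130,100,6,'pics/s6c.png')
E
```

```text
time: 11.63
ee_pos: [0.5334, 0.0077, 0.0243]
eef_rot: [0.067, 0.706, -0.073, 0.702]
ft_force: [-5.2, -3.4, 15.6]
width: 0.0456
t 11.6333 tcp [0.5334 0.0077 0.0243] toolx [-0.007 -0.007 -1.   ] yaw 1.3734 F [-5.2 -3.4 15.6] w 0.0456 q [ 0.67  0.52 -0.93  1.86  0.5   1.02  0.9 ]
slide cm [ 0.03 -0.    0.04] dist 0.05 roll deg -0.18 tooly [ 0.196  0.981 -0.009] toolz [ 0.981 -0.196 -0.005]
```

View pics/s6c.png

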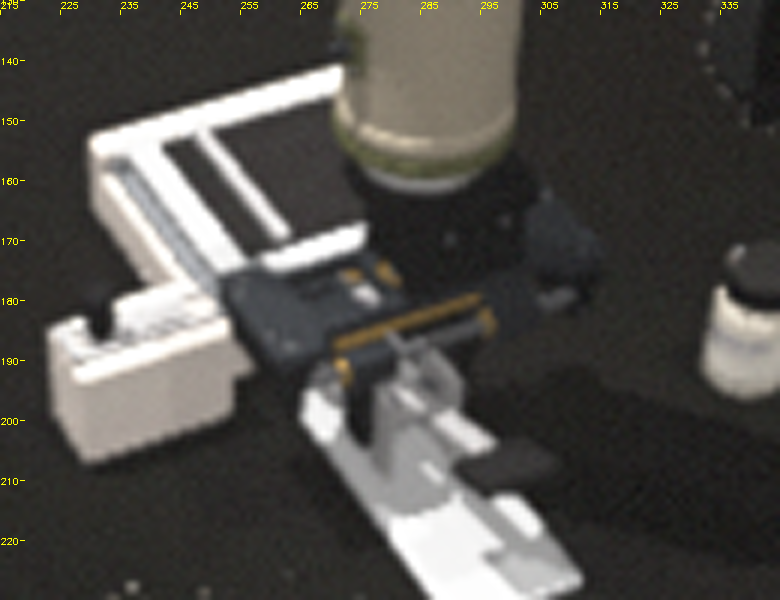

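```bash
for i in 1 2; do python3 -m jog '[{"slide":[0,0,0],"roll":0},{"slide":[0,0,0],"roll":0},{"slide":[0,0,0],"roll":0},{"slide":[0,0,0],"roll":0},{"slide":[0,0,0],"roll":0}]' 0;done;python3 -m jog '[{"slide":[-3.5,0,0],"roll":0},{"slide":[-7,0,0],"roll":0},{"slide":[-10.5,0,0],"roll":0},{"slide":[-12,0,0],"roll":0}]' 0;python3 go.py 0.437 0.026 0.16 1.3765
```

```text
time: 12.15
ee_pos: [0.5333, 0.0078, 0.0244]
eef_rot: [0.067, 0.706, -0.072, 0.702]
ft_force: [1.1, -0.3, 0.3]
width: 0.0717
time: 12.57
ee_pos: [0.5333, 0.0078, 0.0244]
eef_rot: [0.067, 0.706, -0.072, 0.702]
ft_force: [0.3, -0.7, -0.2]
width: 0.0869
time: 12.9
ee_pos: [0.5356, 0.0095, 0.1486]
eef_rot: [0.067, 0.704, -0.072, 0.703]
ft_force: [0.6, 0.2, 0.2]
width: 0.0869
t 12.9 tcp [0.5356 0.0095 0.1486] toolx [-0.002 -0.007 -1.   ] yaw 1.3743 F [0.6 0.2 0.2] w 0.0869 q [ 0.76  0.36 -1.03  1.75  0.34  1.22  1.01]
slide cm [ -1.13  -0.31 -10.  ] dist 10.07 roll deg -0.13 tooly [ 0.195  0.981 -0.008] toolz [ 0.981 -0.195 -0.001]
```

```bash
python3 -m jog '[{"slide":[-1,4,0],"roll":0},{"slide":[-2,8,0],"roll":0},{"slide":[-3,12,0],"roll":0},{"slide":[-4,16,0],"roll":0},{"slide":[-4,16,0],"roll":0}]' 1;python3 go.py 0.437 0.026 0.16 1.3765;  python3 - <<'E'
from h import *
cv2.imwrite('pics/s7.png',r.camera('scene')[:,:,::-1]);cv2.imwrite('pics/t7.png',r.camera('top')[:,:,::-1])
crop('pics/s7.png',215,130,130,100,6,'pics/s7c.png')
crop('pics/t7.png',225,145,110,100,6,'pics/t7c.png')
E
```

```text
time: 13.32
ee_pos: [0.566, 0.1772, 0.1898]
eef_rot: [0.065, 0.704, -0.066, 0.704]
ft_force: [-0.8, 1.1, 0.6]
width: 0.0615
t 13.3167 tcp [0.566  0.1772 0.1898] toolx [ 0.    -0.002 -1.   ] yaw 1.3851 F [-0.8  1.1  0.6] w 0.0615 q [ 0.41  0.47 -1.03  1.55  0.41  1.35  0.71]
slide cm [  3.   -17.24  -9.89] dist 20.1 roll deg 0.49 tooly [ 0.185  0.983 -0.002] toolz [ 0.983 -0.185  0.001]
```

View pics/s7c.png

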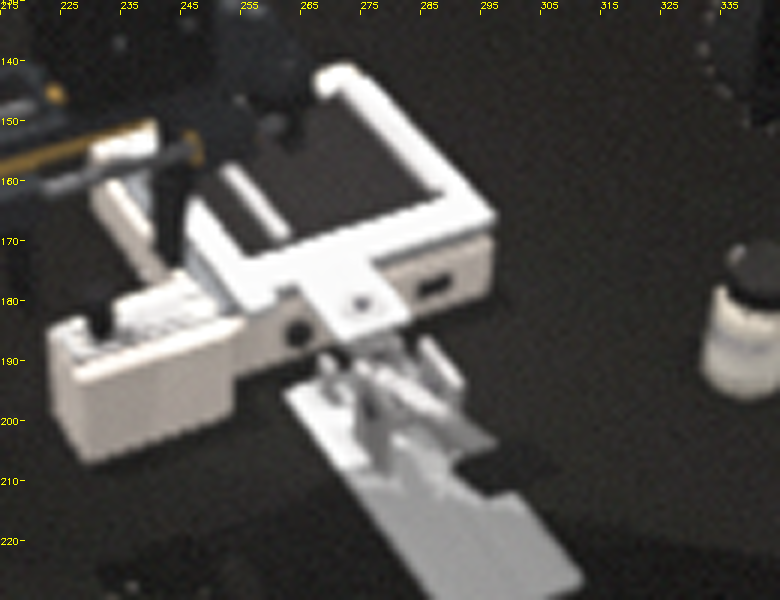

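View pics/t7c.png

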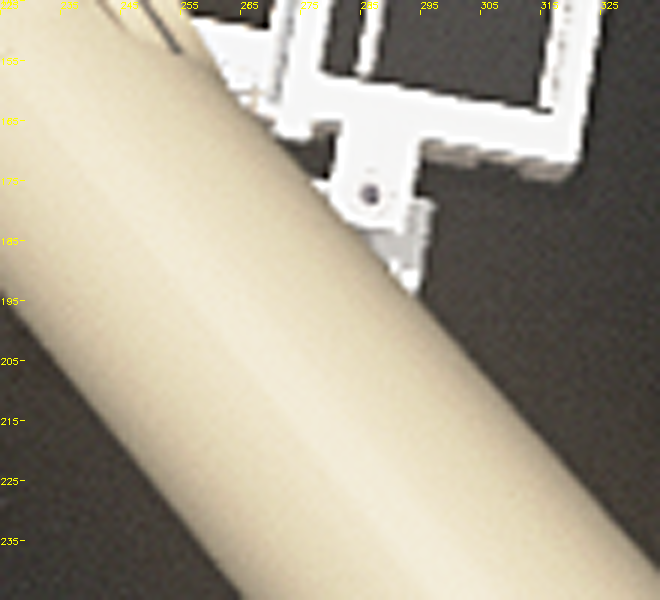

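```bash
python3 - <<'E'
from h import *
im=cv2.imread('pics/s7.png'); s=7; x0,y0,w,h=255,175,90,80
c=cv2.resize(im[y0:y0+h,x0:x0+w],None,fx=s,fy=s,interpolation=cv2.INTER_CUBIC)
o=np.array([.5322,.0079]);a=-.1924-.003
def W(P):
    P=np.array(P,float);return np.c_[o[0]+np.cos(a)*P[:,0]-np.sin(a)*P[:,1],o[1]+np.sin(a)*P[:,0]+np.cos(a)*P[:,1],P[:,2]]
B=proj('scene',W([(.068,.038,.008),(-.125,.038,.008),(-.125,-.038,.008),(.068,-.038,.008)]))
cv2.polylines(c,[(((B-[x0,y0])+.5)*s).astype(int)],True,(0,0,255),1)
th=np.linspace(0,6.3,30);S=proj('scene',W(np.c_[.05+.016*np.cos(th),.016*np.sin(th),0*th+.052]))
cv2.polylines(c,[(((S-[x0,y0])+.5)*s).astype(int)],True,(0,255,0),1)
cv2.imwrite('pics/s7o.png',c)
it=cv2.imread('pics/t7.png'); x0,y0=270,160
c=cv2.resize(it[y0:y0+50,x0:x0+50],None,fx=10,fy=10,interpolation=cv2.INTER_CUBIC)
B=proj('top',W([(.068,.038,.008),(-.125,.038,.008),(-.125,-.038,.008),(.068,-.038,.008)]))
cv2.polylines(c,[(((B-[x0,y0])+.5)*10).astype(int)],True,(0,0,255),1);cv2.imwrite('pics/t7o.png',c)
E
```

```text
(no output)
```

View pics/s7o.png

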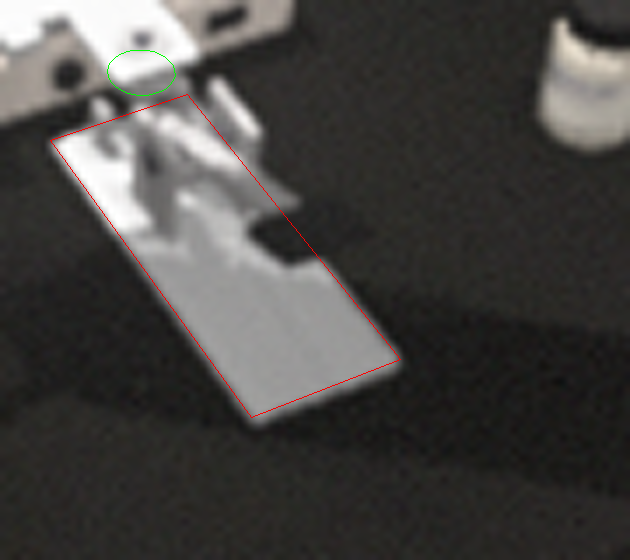

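View pics/t7o.png

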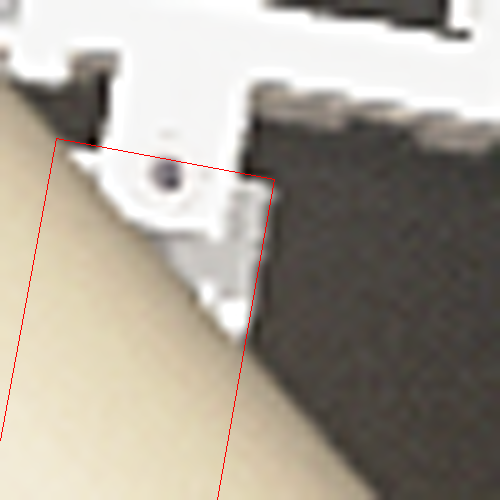

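```bash
python3 -m jog '[{"slide":[0,-3.4,-2],"roll":0.4},{"slide":[0,-6.8,-4],"roll":0.4},{"slide":[0,-10.2,-6],"roll":0.4},{"slide":[1,-13.6,-8],"roll":0.4},{"slide":[2,-17.2,-9.9],"roll":0.4}]' 1;python3 go.py 0.437 0.0264 0.12 1.3765
```

```text
time: 13.83
ee_pos: [0.4352, 0.0174, 0.1678]
eef_rot: [0.069, 0.704, -0.074, 0.703]
ft_force: [0.4, -0.4, 0.3]
width: 0.0202
t 13.8333 tcp [0.4352 0.0174 0.1678] toolx [-0.003 -0.006 -1.   ] yaw 1.3692 F [ 0.4 -0.4  0.3] w 0.0202 q [ 1.01  0.01 -1.14  1.96  0.02  1.18  1.24]
slide cm [4.78 0.95 0.01] dist 4.87 roll deg -0.42 tooly [ 0.2    0.98  -0.007] toolz [ 0.98  -0.2   -0.001]
```

```bash
python3 -m jog '[{"slide":[2.4,0.5,0],"roll":-0.4},{"slide":[4.8,0.95,0],"roll":-0.4},{"slide":[4.8,0.95,0],"roll":-0.4},{"slide":[4.8,0.95,0],"roll":-0.4}]' 1;python3 go.py 0.437 0.0264 0.09 1.3765;python3 - <<'E'
from h import *
cv2.imwrite('pics/s8.png',r.camera('scene')[:,:,::-1])
crop('pics/s8.png',235,150,110,100,6,'pics/s8c.png')
E
```

```text
time: 14.17
ee_pos: [0.4361, 0.0258, 0.1194]
eef_rot: [0.067, 0.705, -0.071, 0.702]
ft_force: [-0.0, 0.4, 0.2]
width: 0.0018
t 14.1667 tcp [0.4361 0.0258 0.1194] toolx [-0.005 -0.006 -1.   ] yaw 1.3754 F [-0.   0.4  0.2] w 0.0018 q [ 0.95  0.12 -1.15  2.01  0.13  1.09  1.12]
slide cm [2.94 0.1  0.09] dist 2.94 roll deg -0.06 tooly [ 0.194  0.981 -0.006] toolz [ 0.981 -0.194 -0.004]
```

View pics/s8c.png

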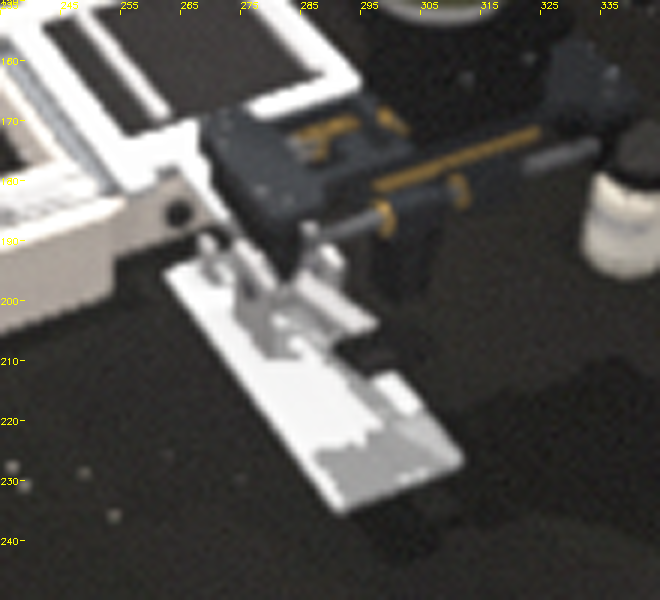

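The closed fingers at about (302,195) are above the rubber end at (297,208), and the jack hasn't moved. I'll press in steps.

```bash
python3 -m jog '[{"slide":[1.5,0,0],"roll":0},{"slide":[2.9,0.1,0.1],"roll":0},{"slide":[2.9,0.1,0.1],"roll":0}]' 1;python3 -m jog '[{"slide":[0.4,0,0],"roll":0},{"slide":[0.8,0,0],"roll":0},{"slide":[1.2,0,0],"roll":0},{"slide":[1.6,0,0],"roll":0},{"slide":[2,0,0],"roll":0}]' 1;python3 go.py 0.437 0.0264 0.05 1.3765
```

```text
time: 14.47
ee_pos: [0.4377, 0.0274, 0.0904]
eef_rot: [0.067, 0.706, -0.07, 0.702]
ft_force: [-0.3, 0.1, -0.2]
width: 0.0005
time: 14.88
ee_pos: [0.4377, 0.0274, 0.0705]
eef_rot: [0.067, 0.705, -0.07, 0.702]
ft_force: [-2.5, 0.6, 6.5]
width: 0.0006
t 14.8833 tcp [0.4377 0.0274 0.0705] toolx [-0.005 -0.004 -1.   ] yaw 1.377 F [-2.5  0.6  6.5] w 0.0006 q [ 0.88  0.23 -1.11  2.06  0.25  1.    1.01]
slide cm [ 2.05 -0.1  -0.04] dist 2.06 roll deg 0.03 tooly [ 0.193  0.981 -0.005] toolz [ 0.981 -0.193 -0.004]
```

```bash
python3 -m jog '[{"slide":[0.4,0,0],"roll":0},{"slide":[0.8,0,0],"roll":0},{"slide":[1.2,0,0],"roll":0},{"slide":[1.6,0,0],"roll":0},{"slide":[2,0,0],"roll":0}]' 1;python3 -m jog '[{"slide":[0.3,0,0],"roll":0},{"slide":[0.5,0,0],"roll":0},{"slide":[0.7,0,0],"roll":0}]' 1;python3 go.py 0.437 0.0264 0.04 1.3765
```

```text
time: 15.3
ee_pos: [0.4369, 0.0276, 0.0502]
eef_rot: [0.067, 0.706, -0.07, 0.702]
ft_force: [-6.1, 0.7, 8.2]
width: 0.0006
time: 15.55
ee_pos: [0.4369, 0.0276, 0.0433]
eef_rot: [0.067, 0.706, -0.07, 0.702]
ft_force: [-3.7, 1.0, 8.6]
width: 0.0002
t 15.55 tcp [0.4369 0.0276 0.0433] toolx [-0.007 -0.004 -1.   ] yaw 1.3774 F [-3.7  1.   8.6] w 0.0002 q [ 0.83  0.29 -1.08  2.08  0.32  0.95  0.96]
slide cm [ 0.33 -0.11  0.03] dist 0.35 roll deg 0.05 tooly [ 0.192  0.981 -0.005] toolz [ 0.981 -0.192 -0.006]
```

```bash
python3 -m jog '[{"slide":[0.2,0,0],"roll":0},{"slide":[0.4,0,0],"roll":0},{"slide":[0.6,0,0],"roll":0}]' 1;python3 go.py;python3 - <<'E'
from h import *
cv2.imwrite('pics/s9.png',r.camera('scene')[:,:,::-1])
crop('pics/s9.png',215,130,130,100,6,'pics/s9c.png')
E
```

```text
time: 15.8
ee_pos: [0.4374, 0.0276, 0.0387]
eef_rot: [0.066, 0.706, -0.07, 0.702]
ft_force: [-19.2, -3.0, 53.6]
width: 0.0001
t 15.8 tcp [0.4374 0.0276 0.0387] toolx [-0.007 -0.006 -1.   ] yaw 1.3774 F [-19.2  -3.   53.6] w 0.0001 q [ 0.82  0.3  -1.07  2.08  0.33  0.95  0.95]
```

View pics/s9c.png

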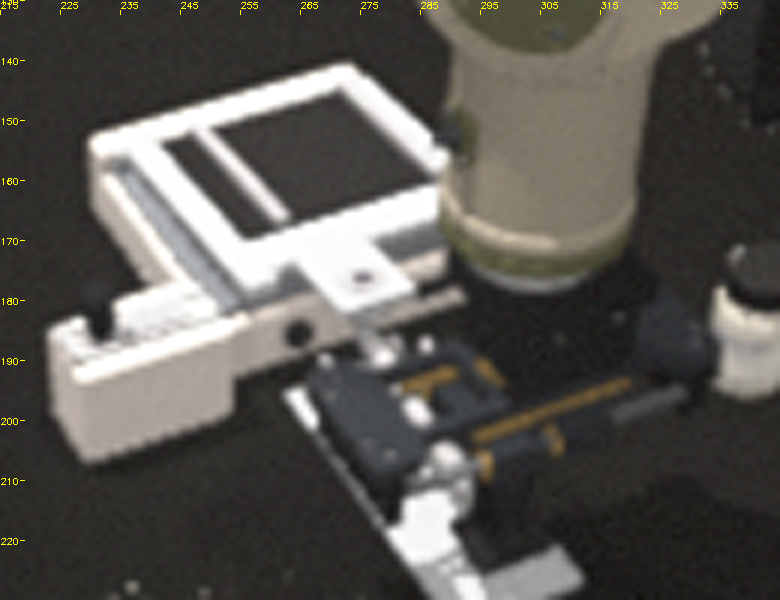

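The deck is raised: its front edge lifted and the tongue is at (275,176), with the jack saddle under it. The handle is on its stop with 54 N on the tool, so I'll ease off to a lighter hold.

```bash
python3 -m jog '[{"slide":[-0.02,0,0],"roll":0},{"slide":[-0.02,0,0],"roll":0},{"slide":[-0.02,0,0],"roll":0},{"slide":[-0.02,0,0],"roll":0}]' 1;python3 go.py
```

```text
time: 16.18
ee_pos: [0.4372, 0.0276, 0.04]
eef_rot: [0.065, 0.706, -0.071, 0.701]
ft_force: [-11.0, -1.2, 25.1]
width: 0.0005
t 16.1833 tcp [0.4372 0.0276 0.04  ] toolx [-0.008 -0.007 -1.   ] yaw 1.3776 F [-11.   -1.2  25.1] w 0.0005 q [ 0.82  0.3  -1.07  2.08  0.33  0.95  0.95]
```

```bash
python3 -m jog '[{"slide":[0,0,-0.05],"roll":0},{"slide":[0,0,-0.05],"roll":0},{"slide":[0,0,-0.05],"roll":0},{"slide":[0,0,-0.05],"roll":0},{"slide":[0,0,-0.05],"roll":0}]' 1;python3 go.py;python3 - <<'E'
from h import *
cv2.imwrite('pics/s10.png',r.camera('scene')[:,:,::-1]);cv2.imwrite('pics/t10.png',r.camera('top')[:,:,::-1])
im=cv2.imread('pics/s10.png'); s=6; x0,y0,w,h=215,130,130,100
c=cv2.resize(im[y0:y0+h,x0:x0+w],None,fx=s,fy=s,interpolation=cv2.INTER_CUBIC)
def W(o,a,P):
    P=np.array(P,float);return np.c_[o[0]+np.cos(a)*P[:,0]-np.sin(a)*P[:,1],o[1]+np.sin(a)*P[:,0]+np.cos(a)*P[:,1],P[:,2]]
J=([.5322,.0079],-.1954);K=([.5813,-.0017],-.1924)
dr=lambda Q,col:cv2.polylines(c,[(((Q-[x0,y0])+.5)*s).astype(int)],True,col,1)
dr(proj('scene',W(*J,[(.068,.038,.008),(-.125,.038,.008),(-.125,-.038,.008),(.068,-.038,.008)])),(0,0,255))
for ang,col in((.065,(0,255,0)),(.085,(255,0,0))):
    g=lambda x,y:(x,y,.07+(.19-x)*np.tan(ang))
    dr(proj('scene',W(*K,[g(-.018,.022),g(-.018,-.022),g(.037,-.022),g(.037,.022)])),col)
cv2.imwrite('pics/s10o.png',c)
E
```

```text
time: 16.6
ee_pos: [0.4371, 0.0276, 0.0406]
eef_rot: [0.065, 0.706, -0.071, 0.701]
ft_force: [-4.9, -1.3, 13.5]
width: 0.0003
t 16.6 tcp [0.4371 0.0276 0.0406] toolx [-0.008 -0.008 -1.   ] yaw 1.3775 F [-4.9 -1.3 13.5] w 0.0003 q [ 0.82  0.3  -1.07  2.08  0.33  0.95  0.95]
```

View pics/s10o.png

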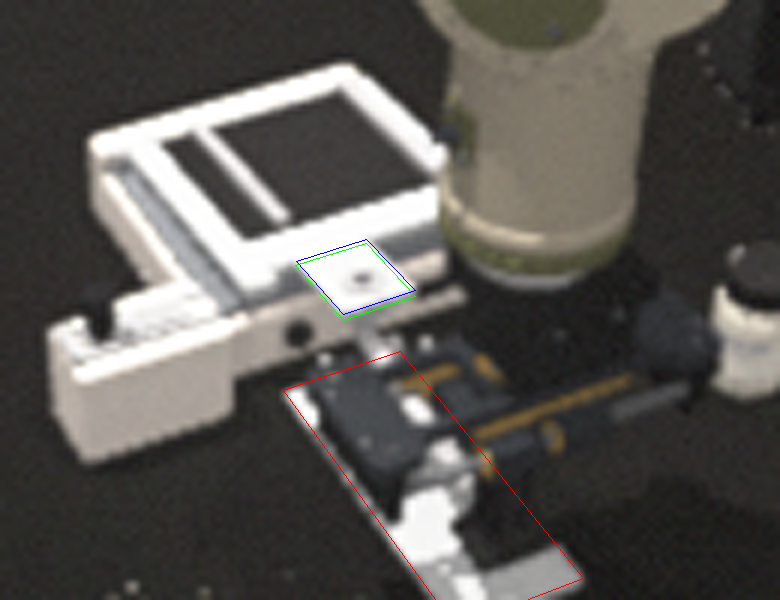

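View pics/t10.png

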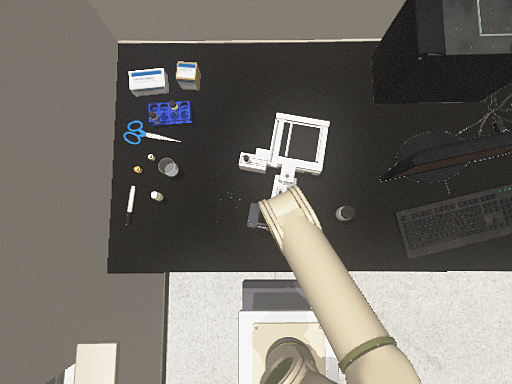

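```bash
python3 -m jog '[{"slide":[0.08,0,0],"roll":0},{"slide":[0.08,0,0],"roll":0},{"slide":[0.08,0,0],"roll":0},{"slide":[0.08,0,0],"roll":0},{"slide":[0.08,0,0],"roll":0}]' 1;python3 go.py
```

```text
time: 17.12
ee_pos: [0.4371, 0.0276, 0.0403]
eef_rot: [0.065, 0.706, -0.072, 0.701]
ft_force: [-7.5, -0.2, 16.9]
width: 0.0005
t 17.1167 tcp [0.4371 0.0276 0.0403] toolx [-0.008 -0.009 -1.   ] yaw 1.3776 F [-7.5 -0.2 16.9] w 0.0005 q [ 0.82  0.3  -1.07  2.08  0.33  0.95  0.95]
```

Holding steady at 17 N with the handle on its stop. I'll hand it in.

```bash
python3 -c "
from bench import r
print(r.close_job())"; python3 go.py
```

```text
the job is handed in; nothing more can be done
None
the job is handed in; nothing more can be done
```

I slid the transport lock away from the deck until it stopped and stood the jack under the lift pad. I then pressed its handle to the stop and handed the job in at about 17 s, still holding it down. `close_job` gave no verdict, and nothing could be read afterwards.

What my last checks showed:
- **Lock:** the knob travelled about 28–29 mm and then stalled as the push rose to about 17 N, against about 2 N to slide it. I took that as the end stop. The joint value itself can't be read, so this is inferred.
- **Jack:** the camera overlay of where it should be matched within about 1 pixel (2–3 mm), both after placing it and under load. It sits flat on the worktop, and the saddle is well inside the 10 mm limit by that overlay.
- **Deck:** it is up and resting on the jack. The picture fits an angle of about 0.08 rad, near the 0.084 rad expected, though the overlay only roughly separates 0.065 from 0.085.
- **Handle:** the fingertips are at 40 mm height, pressing about 17 N down with about 7.5 N sideways. The push peaked at 54 N when the handle hit its stop, and I eased it off.
- **Bystanders:** the jar, beaker and vial look unmoved in the last top view. I compared them by eye and did not re-measure them.

One move was refused because its rows had no roll value. I corrected it and lost almost no time.

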